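# Lay the stitching irons back in their rest in order of width

## Robot

A 7-joint arm with a two-finger parallel gripper is mounted at the origin on a cart in front of the work surface, level with it; the furniture and walls round the work are solid. World frame = base frame: x ahead of the robot, y to its left, z up, the work surface at z = 0. Lengths are in m, angles in rad, forces in N, time in s.
With the tool pointing down it reaches from about 0.35 to 0.9 m from the base axis. Payload 8.1 kg.
Tool frame: the origin (TCP) lies between the finger pads; the fingertips stand 22 mm ahead of it and the grasp point (between the pads) lies 3 mm ahead of it (arm.tip_reach is the distance from the TCP to the fingertips, in m); z points along the fingers, y is the line along which they close (so a half turn about z gives the same grasp; the last joint's range is limited). The gripper opens to 92 mm and grips with 3 to 60 N. Pads are 19 mm wide; open, the fingers measure 130 mm over their backs; the gripper's body (75 mm by 190 mm) begins 47 mm behind the grasp point.
Start: joints at [-1.368, 0.434, 0.025, 1.573, -0.012, 1.134, -0.075], TCP at [0.188, 0.596, 0.249] pointing down, gripper open.
Joint ranges: [-2.62, 2.62], [-0.44, 2.09], [-1.27, 1.32], [0.08, 2.57], [-1.32, 4.46], [0.12, 2], [-2.74, 2.74]. Speed limits (rad/s): [2.22, 2.22, 3.01, 3.01, 3.14, 3.14, 3.14].

## Interface

Orientations are given as a rotation vector (axis times angle).
In Python, from cell import telemetry, vision, job, arm gives the robot as it stands. The module is installed in compiled form; this text tells all that it offers.
- The arm moves only by the shell command python3 -m creep 'ROWS' [FORCE]. ROWS is text: rows parted by semicolons, each of 7 numbers parted by spaces: the finger opening in cm, from 0 to 9.18, then the shift along the tool's x, y, z in cm, then the turn, a rotation vector about the tool's x, y, z in degrees. A call has 1 to 5 rows; each row is the pose to reach, as a shift and turn from the pose commanded when the call began, along the tool's axes at that moment; what a row does not reach only later rows make up. A row lasts 1/8 s, in which the tool goes at most 62.5 mm and 10.7 degrees, less where a joint would pass 70% of its speed; a pose out of reach is approached as far as the arm can. A call with a gripper value outside its range is refused whole. The fingers move at their own pace and stop on an object; FORCE is the grip in N (left out, the last holds). Time passes only in rows, so rows that repeat a pose let the fingers close. It gives the time, the measured TCP pose, the force, the opening and the grip force at its end, in the units of the state.
- telemetry.observe(): the state, without advancing time (a new reading comes with each control period).
- vision.get_image(name): name is "scene" or "side" or "wrist"; returns the picture (480x640x3 uint8, red, green, blue); there is no depth.
- vision.camera_info(name): a dict with "fov_y" (degrees; the focal length in pixels is half the picture's height over the tangent of half this angle, whatever the lens; pixels are square), "cx", "cy" (the principal point, pixels), "dist_coeffs" ([k1, k2, p1, p2, k3] as OpenCV has them; the pictures are not rectified), "extrinsics" (4x4, takes a point from camera to world coordinates). Camera axes: x right, y down, z forward; pixel columns grow to the right and rows downward; lengths in m; the calibration is good to about 2 mm. A picture is of the moment at which its call begins: read the wrist's pose just before it. camera_info takes no time and is no camera call; for the wrist camera it gives the pose at the moment of the call.
- job.sign_off(): hands the job in; it is judged then, once.
The state is a dict: "clock": time; "joints": joint angles; "dq": joint speeds; "joint_efforts": joint torques, N m; "position": TCP position; "ee_rot": TCP orientation; "force": force on the tool from outside, world axes, zero at the start; "ft_torque": the same for the moment, N m; "width": opening from 0.0 (shut) to 1.0 (fully open); "gripper_force": force on a finger pad.
Only numpy, scipy, OpenCV 4.12 (cv2) and the standard library are available. Lean on these libraries where they do the work, as an engineer would, in place of code of your own. Each camera call takes 0.05 s, during which the arm holds its last target. There are 200 camera calls.

## Task

A set of six stitching irons belongs in the wooden rest; the narrowest and the widest already lie in its two end notches. Lay the four irons from the bench in the four empty notches between them, one to a notch, so that the row widens step by step from the narrowest to the widest, each lying flat at the bottom of its notches in both rails, about centred between the rails, with its teeth towards the far side of the rest like the two already there. Do not disturb those two or the wax, the jar and the tape.

Things in the scene. Friction and masses are not known exactly. Their poses are not given: they have to be found in the camera images.
- iron_4: Steel stitching iron, four teeth, head 16 mm wide; loose on the bench at the start. 142 mm long; shank 12 mm wide, 10 mm thick from x = -66 to +38 mm, head with teeth at x = +52 to +74. Origin: on the underside of the shank, below the point to grip across. x along the shank to the teeth, y across, z up.
- iron_6: Steel stitching iron, six teeth, head 24 mm wide; loose on the bench at the start. 142 mm long; shank 12 mm wide, 10 mm thick from x = -66 to +38 mm, head with teeth at x = +52 to +74. Origin: on the underside of the shank, below the point to grip across. x along the shank to the teeth, y across, z up.
- iron_8: Steel stitching iron, eight teeth, head 32 mm wide; loose on the bench at the start. 142 mm long; shank 12 mm wide, 10 mm thick from x = -66 to +38 mm, head with teeth at x = +52 to +74. Origin: on the underside of the shank, below the point to grip across. x along the shank to the teeth, y across, z up.
- iron_10: Steel stitching iron, ten teeth, head 40 mm wide; loose on the bench at the start. 142 mm long; shank 12 mm wide, 10 mm thick from x = -66 to +38 mm, head with teeth at x = +52 to +74. Origin: on the underside of the shank, below the point to grip across. x along the shank to the teeth, y across, z up.
- iron_2: Steel stitching iron, two teeth, head 8 mm wide; the narrowest of the set, already in one end notch of the rest (either end); leave it. 142 mm long; shank 12 mm wide, 10 mm thick from x = -66 to +38 mm, head with teeth at x = +52 to +74. Origin: on the underside of the shank, below the point to grip across. x along the shank to the teeth, y across, z up.
- iron_12: Steel stitching iron, twelve teeth, head 48 mm wide; the widest of the set, already in the other end notch; leave it. 142 mm long; shank 12 mm wide, 10 mm thick from x = -66 to +38 mm, head with teeth at x = +52 to +74. Origin: on the underside of the shank, below the point to grip across. x along the shank to the teeth, y across, z up.
- rest: Fixed wooden rest, board 112 x 408 mm; two notched rails 48 mm high, 14 thick, at x = -30 and +30 mm. Notch centres at y = -160, -96, -32, 32, 96, 160 mm; floor at z = 30, 24 mm wide, flaring to 44 at the top. Seated iron: origin at x = 0, z = 30, teeth to +x (far side). Shanks lie 64 mm apart: open the fingers only part way. Origin: on the bench under the board's centre; y along the row, z up.
- wax: Bystander: yellow block of beeswax, 38 x 58 x 18 mm, on the bench to the right; origin under its centre. Not to be disturbed.
- jar: Bystander: small brown edge-paint jar with black cap, 43 mm wide, 70 mm high, just past the right end of the rest; origin under its centre. Not to be disturbed.
- tape: Bystander: roll of masking tape lying flat, 89 mm wide, 19 mm high, at the left near the bench edge; origin under its centre. Not to be disturbed.

How it is judged:
By the outcome, as a careful person would: the job done as asked, in the order asked, and still so for the second after the job is handed in, with the robot touching nothing.
It also fails if it takes over 115 s, if anything falls off the work surface, if the arm or the gripper's body presses on something with over 40 N, if the wrist force passes 120 N, or if a joint passes its speed limit or range.

## Working session

There is one attempt and no reset: what is moved stays moved. The work goes in short steps, Python scripts to look and compute and a shell command to move; the robot and the scene stay as the last step left them, time stands still between calls to the robot, and variables do not carry over. Pictures are saved under pics/ and viewed, at most 14 in all, crops included, and the job is handed in when it is done.

```bash
mkdir -p pics
python3 - <<'E'
from cell import telemetry, vision, job, arm
import cv2
s=telemetry.observe()
print({k:s[k] for k in("clock","position","ee_rot","force","width")})
for n in("scene","side"):
    i=vision.camera_info(n);print(n,i)
    cv2.imwrite(f"pics/{n}0.png",vision.get_image(n)[:,:,::-1])
print(vision.camera_info("wrist"))
E
```

```text
{'clock': 0.0, 'position': array([0.18805359, 0.59552318, 0.247943  ]), 'ee_rot': array([-4.78607853e-01, -3.10481412e+00,  2.50019851e-03]), 'force': array([-0.5430761 ,  0.148949  ,  0.18612505]), 'width': 1.0014509988122768}
scene {'fov_y': 48.55047377431289, 'cx': 320.40195526693014, 'cy': 239.30257848382368, 'dist_coeffs': array([0.0364769, 0.       , 0.       , 0.       , 0.       ]), 'extrinsics': array([[-0.89903376, -0.23566518,  0.36905314,  0.04263096],
       [-0.43735914,  0.52435185, -0.7305971 ,  1.00380705],
       [-0.0213374 , -0.81824022, -0.57448033,  0.89112003],
       [ 0.        ,  0.        ,  0.        ,  1.        ]])}
side {'fov_y': 47.705886577503776, 'cx': 316.3981639555889, 'cy': 240.19353260543437, 'dist_coeffs': array([-0.01628589,  0.        ,  0.        ,  0.        ,  0.        ]), 'extrinsics': array([[ 0.94992356, -0.16254511,  0.26687885,  0.17750826],
       [-0.31233849, -0.5198117 ,  0.7951355 , -1.19137851],
       [ 0.00948136, -0.83867448, -0.54455048,  0.86648889],
       [ 0.        ,  0.        ,  0.        ,  1.        ]])}
{'fov_y': 58.16330470281308, 'cx': 316.86312799007305, 'cy': 237.16012722069613, 'dist_coeffs': array([-0.05540066,  0.        ,  0.        ,  0.        ,  0.        ]), 'extrinsics': array([[ 0.30052913,  0.90994272,  0.28580849,  0.11069625],
       [ 0.95377154, -0.28626373, -0.0915037 ,  0.61956394],
       [-0.00144652,  0.30009553, -0.95390806,  0.38329181],
       [ 0.        ,  0.        ,  0.        ,  1.        ]])}
```

View pics/scene0.png

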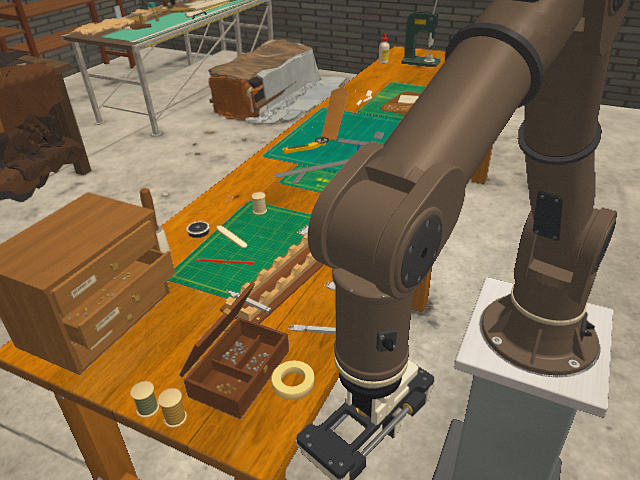

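View pics/side0.png

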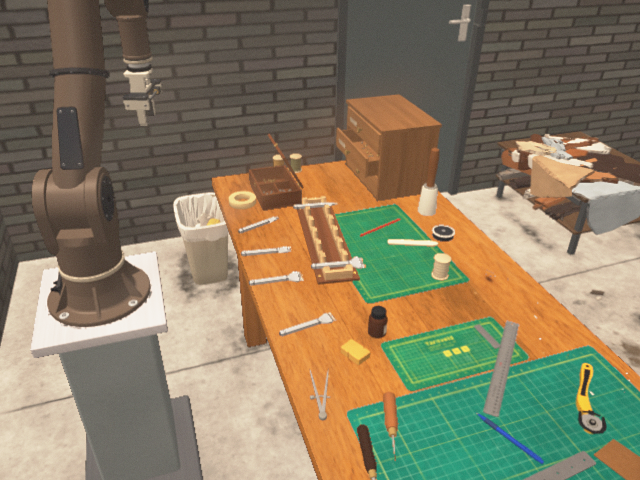

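The side view shows everything: four irons at about (258,224), (266,251), (276,279) and (306,324), and the rest running from (315,205) to (335,268). I'll enlarge it and mask the steel.

```bash
cat > h.py <<'E'
from cell import telemetry, vision, job, arm
import cv2, numpy as np
from scipy.spatial.transform import Rotation as R
def K(i):
    f=240/np.tan(np.radians(i["fov_y"]/2)); return np.array([[f,0,i["cx"]],[0,f,i["cy"]],[0,0,1]])
def world(i,px,z):
    u=cv2.undistortPoints(np.array(px,float).reshape(-1,1,2),K(i),i["dist_coeffs"])[:,0]
    E=i["extrinsics"]; d=np.c_[u,np.ones(len(u))]@E[:3,:3].T; o=E[:3,3]
    return o+d*((z-o[2])/d[:,2])[:,None]
def project(i,P):
    E=np.linalg.inv(i["extrinsics"]); return cv2.projectPoints(np.array(P,float),cv2.Rodrigues(E[:3,:3])[0],E[:3,3],K(i),i["dist_coeffs"])[0][:,0]
def steel(im,lo=105,smax=60):
    h=cv2.cvtColor(im,cv2.COLOR_RGB2HSV); return ((h[...,1]<smax)&(h[...,2]>lo)).astype(np.uint8)*255
E
python3 - <<'E'
from h import *
im=cv2.imread("pics/side0.png")[:,:,::-1].copy(); i=vision.camera_info("side")
m=steel(im); m[:, :225]=0; m[:195]=0; m[345:]=0; m[:,375:]=0
n,l,st,c=cv2.connectedComponentsWithStats(m)
for k in range(1,n):
    if st[k,4]<60: continue
    p=np.argwhere(l==k)[:,::-1]; W=world(i,p,0.008 if c[k,0]<300 or c[k,1]>300 else .038)[:,:2]
    mu=W.mean(0); w,v=np.linalg.eigh(np.cov((W-mu).T)); a=v[:,1]*np.sign(v[0,1]); t=(W-mu)@a; s=(W-mu)@[-a[1],a[0]]
    print(st[k],c[k].round(),"mid",(mu+a*(t.max()+t.min())/2).round(3),"ang",np.degrees(np.arctan2(a[1],a[0])).round(1),"len",np.ptp(t).round(3),"headw",np.ptp(s[t>t.max()-.02]).round(3),"tailw",np.ptp(s[t<t.min()+.05]).round(3))
cv2.imwrite("pics/c.png",cv2.resize(im[190:345,225:385,::-1],None,fx=4,fy=3.8,interpolation=cv2.INTER_CUBIC)[:600])
E
```

```text
[294 203  40   6 126] [312. 205.] mid [0.638 0.214] ang -9.2 len 0.124 headw 0.014 tailw 0.027
[239 217  38  15 130] [258. 224.] mid [0.457 0.201] ang 18.9 len 0.134 headw 0.016 tailw 0.018
[ 225  225   22  120 1478] [233. 300.] mid [ 0.332 -0.035] ang 80.7 len 0.522 headw 0.003 tailw 0.047
[241 247  49   8 187] [266. 251.] mid [0.444 0.053] ang -8.4 len 0.136 headw 0.023 tailw 0.018
[311 256  53  13 287] [341. 263.] mid [ 0.599 -0.105] ang -10.2 len 0.137 headw 0.056 tailw 0.024
[249 272  54  13 252] [278. 279.] mid [ 0.437 -0.082] ang -4.9 len 0.137 headw 0.038 tailw 0.017
[280 313  53  23 302] [308. 324.] mid [ 0.462 -0.276] ang 8.3 len 0.137 headw 0.032 tailw 0.016
```

View pics/c.png

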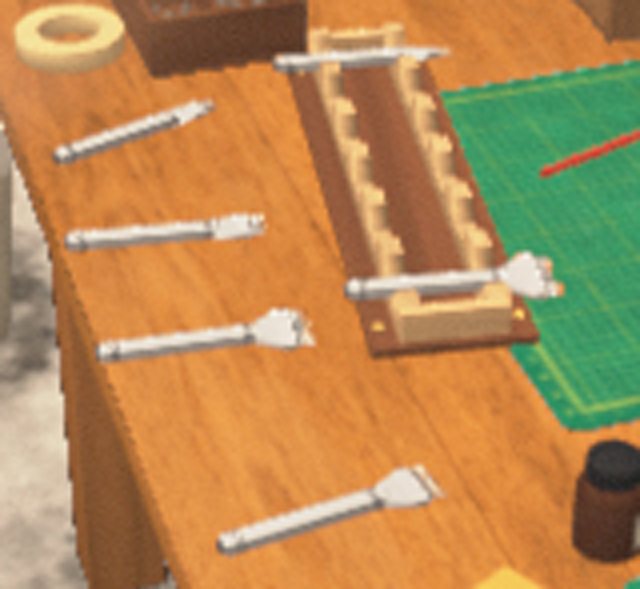

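The steel regions give clean lengths (about 137 mm), and the measured head widths are:

| Measured head width | Iron | Position |
|---|---|---|
| 16 mm | iron_4 | (.457, .20) |
| 23 mm | iron_6 | (.444, .05) |
| 38 mm | iron_10 | (.437, -.08) |
| 32 mm | iron_8 | (.462, -.28) |

iron_2 lies at the +y end of the rest and iron_12 at the -y end. The rest's yaw is about -7°. First I'll go above iron_4.

```bash
cat >> h.py <<'E'
def go(p,ang,s=None):
    "shift (cm) and turn (deg) in tool axes to point down at p, tool x along ang+180 (deg, world)"
    s=s or telemetry.observe(); Rm=R.from_rotvec(s["ee_rot"])
    a=np.radians(ang+180); T=R.from_matrix(np.array([[np.cos(a),np.sin(a),0],[np.sin(a),-np.cos(a),0],[0,0,-1]]))
    d=Rm.inv().apply(np.array(p)-s["position"])*100; t=np.degrees((Rm.inv()*T).as_rotvec())
    print("shift",d.round(2),"turn",t.round(1),"dist",np.linalg.norm(d).round(1))
E
python3 - <<'E'
from h import *
go([.453,.2,.15],18.9); go([.453,.2,.25],18.9)
i=vision.camera_info("side")
for z in(0,.06,.1): print(world(i,[(303,203),(268,140),(247,172),(377,335),(377,310)],z).round(3).tolist())
E
```

```text
shift [-37.17 -29.73   9.85] turn [ -0.1  -0.  -36.4] dist 48.6
shift [-37.17 -29.75  -0.15] turn [ -0.1  -0.  -36.4] dist 47.6
[[0.63, 0.3, 0.0], [0.648, 0.848, 0.0], [0.504, 0.58, 0.0], [0.61, -0.351, 0.0], [0.646, -0.269, 0.0]]
[[0.599, 0.196, 0.06], [0.616, 0.707, 0.06], [0.481, 0.458, 0.06], [0.58, -0.409, 0.06], [0.613, -0.333, 0.06]]
[[0.578, 0.127, 0.1], [0.594, 0.613, 0.1], [0.466, 0.376, 0.1], [0.56, -0.448, 0.1], [0.592, -0.376, 0.1]]
```

```bash
python3 -m creep '9 -4.6 -3.7 0 0 0 -4.5; 9 -9.3 -7.4 0 0 0 -9; 9 -13.9 -11.1 0 0 0 -13.5; 9 -18.6 -14.9 0 0 0 -18; 9 -23.2 -18.6 0 0 0 -22.5' 30; python3 -c "
from h import *
go([.453,.2,.15],18.9)"
```

```text
clock: 0.72
position: [0.3542, 0.3468, 0.2486]
ee_rot: [0.14, -3.138, 0.0]
force: [1.4, 0.1, -0.9]
width: 0.983
gripper_force: 0.0
shift [ -8.53 -15.5    9.86] turn [ -0.   -0.  -13.8] dist 20.3
```

```bash
python3 -m creep '9 -2.1 -3.9 2.4 0 0 -3.5; 9 -4.3 -7.8 4.9 0 0 -7; 9 -6.4 -11.6 7.4 0 0 -10.5; 9 -8.5 -15.5 9.9 0 0 -13.8; 4 -8.5 -15.5 9.9 0 0 -13.8'
cat >> h.py <<'E'
def look(name,near=None,z=.010,sh=True):
    s=telemetry.observe(); i=vision.camera_info("wrist"); im=vision.get_image("wrist")
    cv2.imwrite(f"pics/{name}.png",im[:,:,::-1]); m=cv2.morphologyEx(steel(im),cv2.MORPH_OPEN,np.ones((3,3)))
    n,l,st,c=cv2.connectedComponentsWithStats(m)
    for k in range(1,n):
        if st[k,4]<800: continue
        W=world(i,np.argwhere(l==k)[:,::-1],z)[:,:2]; mu=W.mean(0); w,v=np.linalg.eigh(np.cov((W-mu).T)); a=v[:,1]*np.sign(v[0,1])
        t=(W-mu)@a; q=W[(t>t.min()+.01)&(t<t.min()+.09)]; mq=q.mean(0); w,v=np.linalg.eigh(np.cov((q-mq).T)); a=v[:,1]*np.sign(v[0,1])
        t=(W-mq)@a; sd=(W-mq)@[-a[1],a[0]]
        print(st[k],"tail",(mq+a*t.min()).round(4),"origin",(mq+a*(t.min()+.068)).round(4),"ang",np.degrees(np.arctan2(a[1],a[0])).round(1),"len",np.ptp(t).round(4),"shank",(np.ptp(sd[abs(t)<.03])).round(4),"head",np.ptp(sd[t>t.max()-.03]).round(4))
    return s,i,im
E
python3 -c "
from h import *
s,i,im=look('w4'); print(s['position'],s['clock'])"
```

```text
clock: 1.35
position: [0.452, 0.1974, 0.1479]
ee_rot: [0.503, -3.098, 0.004]
force: [-0.9, 0.9, -0.5]
width: 0.915
gripper_force: 0.0
[   36     0   604   201 61884] tail [0.2483 0.2976] origin [0.3114 0.3229] ang 21.8 len 0.1412 shank 0.2557 head 0.0943
[  70   48   89  198 4308] tail [0.3775 0.0657] origin [0.4449 0.0567] ang -7.7 len 0.1327 shank 0.0118 head 0.0242
[ 316  139   22  191 3407] tail [0.394  0.1822] origin [0.4581 0.2049] ang 19.5 len 0.1323 shank 0.0119 head 0.0149
[ 129  288   78   64 2592] tail [0.5145 0.1348] origin [0.5748 0.1034] ang -27.6 len 0.0777 shank 0.0304 head 0.0298
[ 428  288   78   64 2594] tail [0.465  0.2829] origin [0.494  0.3445] ang 64.8 len 0.0774 shank 0.0305 head 0.0298
[  106   360   422    30 11416] tail [0.5071 0.3827] origin [0.5286 0.3182] ang -71.6 len 0.319 shank 0.024 head 0.0236
[ 138  390   40   52 1562] tail [0.607  0.1224] origin [0.6745 0.1305] ang 6.8 len 0.0537 shank 0.031 head 0.0252
[ 458  390   38   40 1306] tail [0.5309 0.3501] origin [0.5919 0.3803] ang 26.3 len 0.0395 shank 0.0287 head 0.0287
[0.45203346 0.19744237 0.147859  ] 1.35
```

View pics/w4.png

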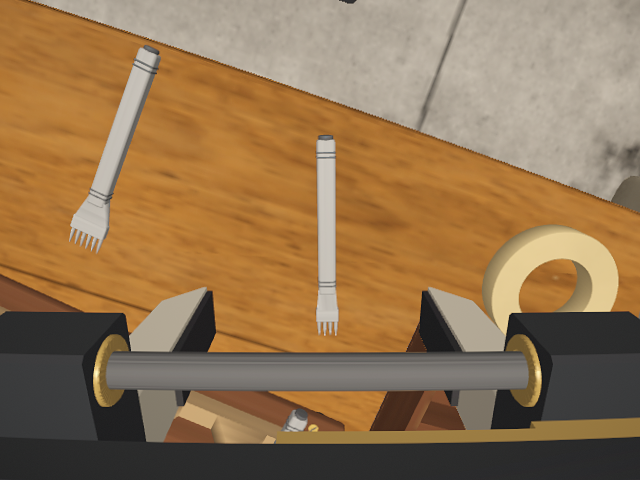

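The wrist view shows the four-toothed iron at (326,235), with iron_6 at (110,150) and the tape at right (552,290). The dark tail cap is outside the mask, so the origin is 64.5 mm from the masked tail. Next I approach and grip.

```bash
sed -i 's/t.min()+.068/t.min()+.0645/' h.py; python3 -c "
from h import *
go([.4548,.2037,.045],19.5);go([.4548,.2037,.025],19.5)"
```

```text
shift [-0.45  0.27 10.38] turn [-0.  -0.1 -0.9] dist 10.4
shift [-0.46  0.27 12.38] turn [-0.  -0.1 -0.9] dist 12.4
```

```bash
python3 -m creep '4 -0.2 0.2 3 0 0 -1; 4 -0.45 0.27 6 0 0 -1; 4 -0.45 0.27 8 0 0 -1; 4 -0.45 0.27 9 0 0 -1; 4 -0.45 0.27 9 0 0 -1' ; python3 -c "
from h import *
go([.4548,.2037,.025],19.5)"
```

```text
clock: 2.02
position: [0.4545, 0.2064, 0.0597]
ee_rot: [0.541, -3.094, -0.0]
force: [-0.3, -0.8, -0.9]
width: 0.44
gripper_force: 0.0
shift [ 0.06 -0.27  3.47] turn [ 0.  -0.   0.3] dist 3.5
```

```bash
python3 -m creep '4 0.05 -0.27 2 0 0 0; 4 0.05 -0.27 3.4 0 0 0; 4 0.05 -0.27 3.4 0 0 0; 0.8 0.05 -0.27 3.4 0 0 0; 0.8 0.05 -0.27 3.4 0 0 0' 30;python3 -m creep '0.8 0 0 0 0 0 0; 0.8 0 0 0 0 0 0; 0.8 0 0 0 0 0 0;0.8 0 0 0 0 0 0' 30; python3 -c "
from h import *
go([.4548,.2037,.12],19.5)"
```

```text
clock: 2.65
position: [0.4557, 0.2033, 0.0263]
ee_rot: [-0.539, 3.094, 0.001]
force: [0.4, -0.1, -0.3]
width: 0.269
gripper_force: 0.0
clock: 3.15
position: [0.4556, 0.2032, 0.0261]
ee_rot: [-0.539, 3.094, 0.0]
force: [-1.1, -0.1, 6.0]
width: 0.121
gripper_force: 30.0
shift [ 0.05  0.08 -9.39] turn [0.  0.  0.3] dist 9.4
```

The grip holds at 11 mm opening and 30 N. I'll lift, then hover over the rest so the wrist camera sees both seated irons.

```bash
python3 -m creep '0.8 0 0 -3 0 0 0; 0.8 0 0 -8 0 0 0; 0.8 0 0 -13 0 0 0; 0.8 0 0 -18 0 0 0; 0.8 0 0 -22 0 0 0' 30; python3 -c "
from h import *
go([.655,.055,.25],-7)"
```

```text
clock: 3.78
position: [0.4554, 0.2029, 0.2478]
ee_rot: [-0.539, 3.094, 0.001]
force: [-0.3, -1.6, -1.1]
width: 0.123
gripper_force: 30.0
shift [-13.79 -20.67  -0.21] turn [ 0.   0.1 26.8] dist 24.8
```

```bash
python3 -m creep '0.8 -2.8 -4.2 0 0 0 7; 0.8 -5.7 -8.4 0 0 0 14; 0.8 -8.5 -12.6 0 0 0 20; 0.8 -11.2 -16.8 0 0 0 26.5; 0.8 -13.8 -20.7 -0.2 0 0 26.8';python3 -m creep '0.8 0 0 0 0 0 0;0.8 0 0 0 0 0 0'; python3 -c "
from h import *
s,i,im=look('rest',z=.04)
print(project(i,[[.6145,.0545,.04]]))"
```

```text
clock: 4.4
position: [0.6561, 0.0537, 0.2472]
ee_rot: [-0.195, -3.135, 0.001]
force: [0.1, 0.6, -0.7]
width: 0.123
gripper_force: 30.0
clock: 4.65
position: [0.6547, 0.0553, 0.247]
ee_rot: [-0.192, -3.134, -0.0]
force: [0.5, 0.3, -0.7]
width: 0.122
gripper_force: 30.0
[  99    0   50   40 1447] tail [ 0.4845 -0.0792] origin [ 0.5279 -0.0316] ang 47.6 len 0.0346 shank 0.0352 head 0.0352
[  94   73   58  172 3845] tail [ 0.532  -0.0892] origin [ 0.5957 -0.0995] ang -9.2 len 0.1374 shank 0.0151 head 0.0493
[ 498   78   35  164 2722] tail [0.574  0.2236] origin [0.6378 0.2146] ang -8.0 len 0.1302 shank 0.015 head 0.0144
[ 301  145   34  208 6450] tail [0.6057 0.0609] origin [0.6697 0.0527] ang -7.2 len 0.1851 shank 0.0266 head 0.0263
[ 253  287   45   66 1182] tail [0.7278 0.0058] origin [0.7903 0.0214] ang 14.0 len 0.0589 shank 0.0448 head 0.0194
[ 337  287   44   66 1175] tail [0.7375 0.0844] origin [0.7942 0.0536] ang -28.4 len 0.0587 shank 0.0448 head 0.0188
[   0  353  129   36 4204] tail [ 0.7739 -0.2706] origin [ 0.7821 -0.2066] ang 82.7 len 0.1317 shank 0.0375 head 0.037
[ 506  353  134   85 5776] tail [0.8368 0.2119] origin [0.8399 0.2764] ang 87.2 len 0.1466 shank 0.0406 head 0.1021
[ 282  356   70   76 4218] tail [0.793  0.0365] origin [0.8572 0.0297] ang -6.1 len 0.086 shank 0.0649 head 0.0619
[   0  386   28   52 1102] tail [ 0.794  -0.2653] origin [ 0.856  -0.2833] ang -16.2 len 0.0658 shank 0.0294 head 0.0294
[[310.53056432 157.1740236 ]]
```

View pics/rest.png

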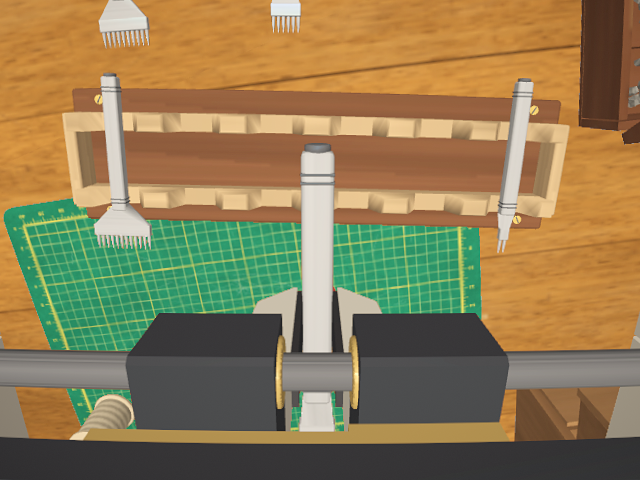

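The view shows both seated irons (iron_12 at (115,155), iron_2 at (515,160)). The board corners are at about (73,89), (560,101), (540,228) and (88,217), and the rail ends at (63,113) and (568,125). I'll get the rest pose from the board and the rails.

Run:
```python
from h import *
i=vision.camera_info("wrist")
for z in(.006,.010,.014):
    W=world(i,[(73,89),(560,101),(540,228),(88,217)],z)[:,:2]
    print(z,W.mean(0).round(4),[np.linalg.norm(W[a]-W[b]).round(4) for a,b in((0,1),(1,2),(2,3),(3,0))],[np.degrees(np.arctan2(-d[0],d[1])).round(2) for d in(W[1]-W[0],W[2]-W[3])])
W=world(i,[(63,113),(568,125)],.048)[:,:2]; d=W[1]-W[0]; print("rail near top outer",W.mean(0),np.linalg.norm(d),np.degrees(np.arctan2(-d[0],d[1])))
im=cv2.imread("pics/rest.png"); cv2.imwrite("pics/rest_c.png",cv2.resize(im[80:235,50:580],(800,400),interpolation=cv2.INTER_CUBIC)); 
# predicted notch centres, rail tops
for th in(-7.6,):
  c=np.array([.6167,.0575]);t=np.radians(th);ex=np.array([np.cos(t),np.sin(t)]);ey=np.array([-ex[1],ex[0]])
  for rx in(-30,30): print(rx,project(i,[[*(c+ex*rx/1e3+ey*y/1e3),.030] for y in(-160,-96,-32,32,96,160)]).round(0).tolist())
```

```text
0.006 [0.6213 0.0587] [np.float64(0.4132), np.float64(0.1126), np.float64(0.4157), np.float64(0.1119)] [np.float64(-8.29), np.float64(-8.38)]
0.01 [0.6208 0.0588] [np.float64(0.4088), np.float64(0.1114), np.float64(0.4112), np.float64(0.1107)] [np.float64(-8.29), np.float64(-8.38)]
0.014 [0.6203 0.0588] [np.float64(0.4044), np.float64(0.1102), np.float64(0.4068), np.float64(0.1095)] [np.float64(-8.29), np.float64(-8.38)]
rail near top outer [0.58387973 0.06357708] 0.38673898944374174 -8.258978945474214
-30 [[115.0, 119.0], [194.0, 119.0], [274.0, 120.0], [355.0, 121.0], [435.0, 122.0], [513.0, 124.0]]
30 [[123.0, 193.0], [198.0, 193.0], [275.0, 194.0], [352.0, 195.0], [429.0, 196.0], [504.0, 197.0]]
```

View pics/rest_c.png

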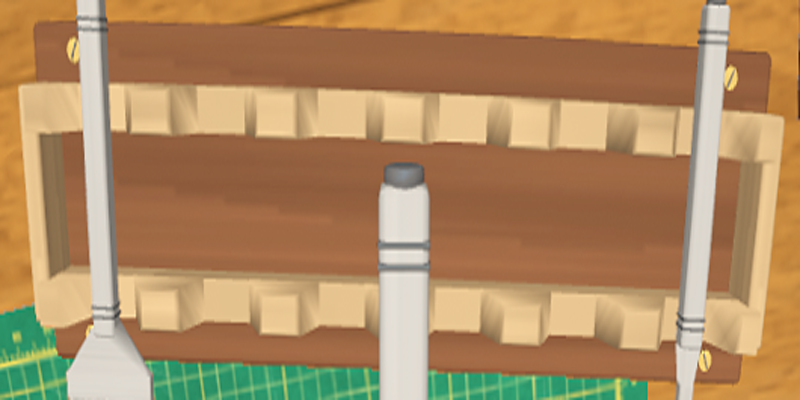

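```bash
cat >> h.py <<'E'
C=np.array([.6206,.0585]);TH=-8.3;_t=np.radians(TH);EX=np.array([np.cos(_t),np.sin(_t)]);EY=np.array([-EX[1],EX[0]])
def slot(y,x=0): return C+EY*y/1e3+EX*x/1e3
E
python3 - <<'E'
from h import *
i=vision.camera_info("wrist"); s=telemetry.observe()
print(project(i,[[*slot(y,-30),.048] for y in(-128,-64,0,64,128)]).round(0).tolist())
T=world(i,[(317,145)],s["position"][2]-.016)[0]; print("tail to tcp",np.linalg.norm(T[:2]-s["position"][:2]),T,s["position"])
for z in(.12,.075,.057): go([*slot(96),z],TH)
E
```

```text
[[148.0, 123.0], [232.0, 124.0], [317.0, 126.0], [401.0, 129.0], [484.0, 131.0]]
tail to tcp 0.06692719398909544 [0.58794652 0.06336332 0.2312855 ] [0.65445312 0.05587195 0.2472855 ]
shift [ 3.15  9.44 12.74] turn [ 0.  -0.1  1.3] dist 16.2
shift [ 3.15  9.44 17.24] turn [ 0.  -0.1  1.3] dist 19.9
shift [ 3.14  9.44 19.04] turn [ 0.  -0.1  1.3] dist 21.5
```

```bash
sed -i 's/C=np.array(\[.6206,.0585\])/C=np.array([.6206,.0592])/' h.py; python3 -m creep '0.8 1 3.2 0 0 0 1.3; 0.8 2.2 6.4 2 0 0 1.3; 0.8 3.15 9.5 6 0 0 1.3; 0.8 3.15 9.5 11 0 0 1.3; 0.8 3.15 9.5 15 0 0 1.3';python3 -m creep '0.8 0 0 0 0 0 0'; python3 -c "
from h import *
go([*slot(96),.057],TH)"
```

```text
clock: 5.32
position: [0.6338, 0.1552, 0.0962]
ee_rot: [-0.223, -3.132, -0.001]
force: [-0.5, -0.3, -1.1]
width: 0.122
gripper_force: 30.0
clock: 5.45
position: [0.6324, 0.1538, 0.0951]
ee_rot: [-0.225, -3.127, 0.003]
force: [-0.1, -0.1, 0.2]
width: 0.122
gripper_force: 30.0
shift [-0.22  0.07  3.81] turn [-0.1 -0.3  0.1] dist 3.8
```

```bash
python3 -m creep '0.8 -0.2 0.1 1.5 0 0 0;0.8 -0.2 0.1 2.8 0 0 0;0.8 -0.2 0.1 3.5 0 0 0;0.8 -0.2 0.1 3.8 0 0 0;0.8 -0.2 0.1 3.8 0 0 0'; python3 -c "
from h import *
go([*slot(96),.056],TH)"
```

```text
clock: 6.08
position: [0.6378, 0.1537, 0.0598]
ee_rot: [0.228, 3.133, 0.0]
force: [0.6, -0.5, -1.0]
width: 0.127
gripper_force: 30.0
shift [0.34 0.   0.38] turn [ 0.  0. -0.] dist 0.5
```

```bash
python3 -m creep '0.8 0.3 0 0.15 0 0 0;0.8 0.3 0 0.3 0 0 0;0.8 0.3 0 0.4 0 0 0;0.8 0.3 0 0.4 0 0 0'; python3 -c "
from h import *
go([*slot(96),.056],TH)"
```

```text
clock: 6.58
position: [0.6347, 0.1543, 0.0561]
ee_rot: [0.228, 3.133, 0.0]
force: [-2.0, -0.8, 4.9]
width: 0.124
gripper_force: 30.0
shift [ 0.03 -0.01  0.01] turn [ 0.  0. -0.] dist 0.0
```

It touches the notch floor at 5 N at the expected height, so I'll open part way and rise.

```bash
python3 -m creep '3 0 0 0 0 0 0;3 0 0 0 0 0 0;3 0 0 0 0 0 0;3 0 0 -1 0 0 0;3 0 0 -3 0 0 0'; python3 -m creep '3 0 0 -5 0 0 0;3 0 0 -10 0 0 0;3 0 0 -14 0 0 0;3 0 0 -14 0 0 0';python3 -c "
from h import *
go([.443,.057,.17],-7.7)"
```

```text
clock: 7.2
position: [0.6344, 0.154, 0.0862]
ee_rot: [-0.228, -3.132, 0.001]
force: [0.9, 0.2, 0.4]
width: 0.324
gripper_force: 0.0
clock: 7.7
position: [0.6369, 0.1545, 0.2313]
ee_rot: [0.228, 3.126, 0.005]
force: [0.1, 0.4, -0.4]
width: 0.324
gripper_force: 0.0
shift [ 17.82 -12.48   5.95] turn [ 0.2  0.4 -0.6] dist 22.6
```

```bash
python3 -m creep '4 4.4 -3.1 1.5 0 0 0;4 8.9 -6.2 3 0 0 0;4 13.3 -9.4 4.5 0 0 0;4 17.8 -12.5 5.9 0 0 -0.6;4 17.8 -12.5 5.9 0 0 -0.6';python3 -m creep '4 0 0 0 0 0 0;4 0 0 0 0 0 0';python3 -c "
from h import *
s,i,im=look('w6'); print(s['position'])"
```

```text
clock: 8.32
position: [0.4348, 0.0539, 0.1654]
ee_rot: [-0.214, -3.128, 0.002]
force: [-0.7, 0.8, 0.1]
width: 0.433
gripper_force: 0.0
clock: 8.57
position: [0.4421, 0.0569, 0.1673]
ee_rot: [0.211, 3.133, 0.001]
force: [-0.2, 0.9, -0.1]
width: 0.435
gripper_force: 0.0
[    0     0   640   313 76444] tail [ 0.2682 -0.108 ] origin [ 0.3321 -0.0992] ang 7.9 len 0.233 shank 0.4299 head 0.0404
[ 301  124   32  186 3409] tail [0.3756 0.0648] origin [0.4395 0.0563] ang -7.6 len 0.1348 shank 0.0118 head 0.0231
[ 214  288   47   64 1835] tail [ 0.4821 -0.0051] origin [ 0.543  -0.0262] ang -19.0 len 0.0588 shank 0.0319 head 0.0241
[ 374  288   47   64 1851] tail [0.4969 0.1052] origin [0.5613 0.1094] ang 3.8 len 0.0588 shank 0.0322 head 0.0246
[ 212  357  211   33 6743] tail [ 0.5543 -0.0439] origin [0.563 0.02 ] ang 82.2 len 0.1686 shank 0.0303 head 0.0302
[   0  358   56   28 1314] tail [ 0.5308 -0.2207] origin [ 0.5408 -0.157 ] ang 81.0 len 0.0489 shank 0.0258 head 0.0258
[ 578  358   62   29 1591] tail [0.5946 0.2513] origin [0.607  0.3146] ang 78.9 len 0.0562 shank 0.0283 head 0.0266
[   0  386   28   52 1084] tail [ 0.5478 -0.2172] origin [ 0.6093 -0.2365] ang -17.3 len 0.0559 shank 0.0251 head 0.0251
[ 607  386   33   52 1357] tail [0.6162 0.2945] origin [0.6806 0.2981] ang 3.2 len 0.0577 shank 0.0297 head 0.0297
[0.44209913 0.05694943 0.16726572]
```

View pics/w6.png

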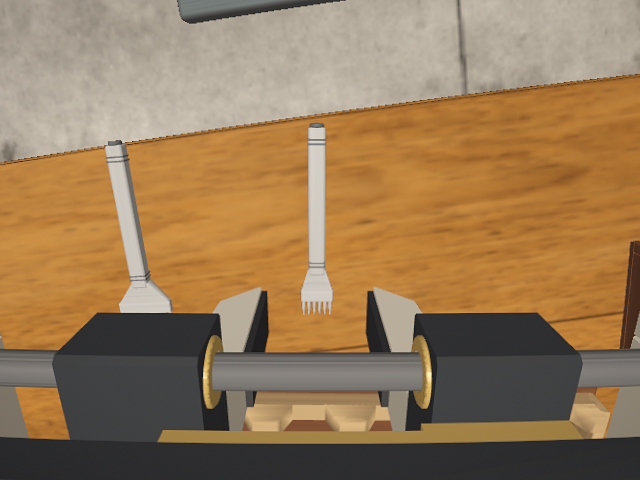

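Iron_6 (six teeth, head at (317,300)) is centred between the fingers at (317,215). This time the tail cap is inside the mask, so the origin is (.4415,.0560).

```bash
python3 -c "
from h import *
go([.4415,.056,.026],-7.6)";python3 -m creep '4 0.05 0.1 5 0 0 0;4 0.05 0.1 9 0 0 0;4 0.05 0.1 12 0 0 0; 4 0.05 0.1 12 0 0 0;4 0.05 0.1 12 0 0 0';python3 -c "
from h import *
go([.4415,.056,.026],-7.6)"
```

```text
shift [ 0.06 -0.1  14.11] turn [ 0.   0.1 -0.1] dist 14.1
clock: 9.25
position: [0.4411, 0.0576, 0.0475]
ee_rot: [0.211, 3.134, 0.0]
force: [2.2, -0.1, -0.2]
width: 0.442
gripper_force: 0.0
shift [-0.06 -0.15  2.15] turn [ 0.   0.1 -0.1] dist 2.2
```

```bash
python3 -m creep '4 0 -0.15 1.5 0 0 0;4 0 -0.15 2.15 0 0 0;4 0 -0.15 2.15 0 0 0; 0.8 0 -0.15 2.15 0 0 0;0.8 0 -0.15 2.15 0 0 0' 30;python3 -m creep '0.8 0 0 0 0 0 0;0.8 0 0 0 0 0 0;0.8 0 0 0 0 0 0;0.8 0 0 0 0 0 0' 30;python3 -m creep '0.8 0 0 -3 0 0 0;0.8 0 0 -6 0 0 0;0.8 0 0 -9 0 0 0;0.8 0 0 -10 0 0 0;0.8 0 0 -10 0 0 0';python3 -c "
from h import *
go([*slot(32),.12],TH)"
```

```text
clock: 9.88
position: [0.4403, 0.056, 0.0256]
ee_rot: [0.212, 3.134, 0.001]
force: [-0.3, -1.2, -0.7]
width: 0.27
gripper_force: 0.0
clock: 10.38
position: [0.4401, 0.0559, 0.0254]
ee_rot: [0.212, 3.134, 0.0]
force: [-0.5, -0.1, 5.5]
width: 0.125
gripper_force: 30.0
clock: 11.0
position: [0.4401, 0.056, 0.1252]
ee_rot: [0.211, 3.134, 0.001]
force: [-0.7, 1.0, -0.0]
width: 0.123
gripper_force: 30.0
shift [-17.88   5.94   0.53] turn [0.  0.  0.6] dist 18.8
```

```bash
python3 -m creep '0.8 -5 1.7 0 0 0 0.6;0.8 -10 3.4 0 0 0 0.6;0.8 -15 5 0 0 0 0.6;0.8 -17.8 5.95 0.5 0 0 0.6;0.8 -17.8 5.95 0.5 0 0 0.6';python3 -m creep '0.8 0 0 0 0 0 0;0.8 0 0 0 0 0 0';python3 -c "
from h import *
go([*slot(32),.056],TH)"
```

```text
clock: 11.62
position: [0.625, 0.0911, 0.1174]
ee_rot: [-0.227, -3.131, 0.002]
force: [-0.1, -0.2, -1.4]
width: 0.126
gripper_force: 30.0
clock: 11.88
position: [0.6232, 0.0906, 0.1198]
ee_rot: [-0.228, -3.132, 0.0]
force: [0.7, -0.5, -1.7]
width: 0.124
gripper_force: 30.0
shift [-0.2   0.06  6.38] turn [-0.  -0.1 -0. ] dist 6.4
```

```bash
python3 -m creep '0.8 -0.2 0.05 2.5 0 0 0;0.8 -0.2 0.05 4.5 0 0 0;0.8 -0.2 0.05 5.7 0 0 0;0.8 -0.2 0.05 6.1 0 0 0;0.8 -0.2 0.05 6.1 0 0 0';python3 -c "
from h import *
go([*slot(32),.0555],TH)"
```

```text
clock: 12.5
position: [0.6265, 0.0911, 0.0596]
ee_rot: [0.228, 3.133, 0.0]
force: [0.2, 0.3, -1.2]
width: 0.127
gripper_force: 30.0
shift [ 0.12 -0.04  0.41] turn [ 0.  0. -0.] dist 0.4
```

```bash
python3 -m creep '0.8 0.1 0 0.2 0 0 0;0.8 0.1 0 0.3 0 0 0;0.8 0.1 0 0.4 0 0 0;0.8 0.1 0 0.4 0 0 0'; python3 -m creep '3 0 0 0 0 0 0;3 0 0 0 0 0 0;3 0 0 0 0 0 0;3 0 0 -1 0 0 0;3 0 0 -3 0 0 0'; python3 -m creep '3 0 0 -5 0 0 0;3 0 0 -9 0 0 0;3 0 0 -12 0 0 0;3 0 0 -12 0 0 0;3 0 0 -12 0 0 0';python3 -c "
from h import *
go([.437,-.082,.17],-4.9)"
```

```text
clock: 13.0
position: [0.6256, 0.0913, 0.0555]
ee_rot: [0.228, 3.133, 0.0]
force: [-0.6, -0.3, 1.7]
width: 0.123
gripper_force: 30.0
clock: 13.62
position: [0.625, 0.0912, 0.0854]
ee_rot: [-0.228, -3.132, 0.001]
force: [0.5, -0.2, 1.0]
width: 0.329
gripper_force: 0.0
clock: 14.25
position: [0.6251, 0.0912, 0.2051]
ee_rot: [-0.228, -3.133, -0.0]
force: [0.4, 0.2, -0.2]
width: 0.328
gripper_force: 0.0
shift [ 16.1  -19.86   3.52] turn [ 0.  -0.  -3.4] dist 25.8
```

```bash
python3 -m creep '4 3.5 -4.2 0.5 0 0 0;4 7 -8.4 1.5 0 0 -1;4 10.5 -12.6 2 0 0 -2;4 14 -16.8 3 0 0 -3.4;4 16.1 -19.9 3.5 0 0 -3.4';python3 -m creep '4 0 0 0 0 0 0;4 0 0 0 0 0 0;4 0 0 0 0 0 0';python3 -c "
from h import *
s,i,im=look('w10'); print(s['position']);go([.437,-.082,.026],-4.9)"
```

```text
clock: 14.88
position: [0.4341, -0.0837, 0.169]
ee_rot: [-0.136, -3.136, 0.0]
force: [0.4, -0.4, 0.5]
width: 0.438
gripper_force: 0.0
clock: 15.25
position: [0.438, -0.0815, 0.1701]
ee_rot: [0.133, 3.139, 0.0]
force: [0.8, -0.4, 0.3]
width: 0.437
gripper_force: 0.0
[    0     0   640   152 76879] tail [ 0.221  -0.2196] origin [ 0.2836 -0.235 ] ang -13.8 len 0.1618 shank 0.3518 head 0.1224
[ 295  122   53  183 3901] tail [ 0.3699 -0.0745] origin [ 0.4342 -0.0794] ang -4.3 len 0.1331 shank 0.0111 head 0.039
[  26  186   74  142 2596] tail [ 0.3961 -0.2804] origin [ 0.4598 -0.2706] ang 8.7 len 0.1114 shank 0.0155 head 0.0217
[ 214  288   47   64 1832] tail [ 0.4818 -0.1422] origin [ 0.5438 -0.1603] ang -16.3 len 0.0593 shank 0.0322 head 0.0242
[ 373  288   48   64 1847] tail [ 0.4911 -0.0306] origin [ 0.5551 -0.0227] ang 7.0 len 0.0596 shank 0.0325 head 0.0245
[   0  358   56   26 1193] tail [ 0.5412 -0.3566] origin [ 0.5503 -0.2927] ang 81.9 len 0.0487 shank 0.025 head 0.0242
[ 579  358   61   28 1566] tail [0.5826 0.1218] origin [0.5911 0.1857] ang 82.4 len 0.0561 shank 0.027 head 0.0256
[ 212  361  210   71 6534] tail [ 0.5431 -0.1728] origin [ 0.5736 -0.116 ] ang 61.8 len 0.1635 shank 0.0595 head 0.036
[   0  387   28   51 1082] tail [ 0.5585 -0.3526] origin [ 0.621  -0.3687] ang -14.4 len 0.0561 shank 0.0253 head 0.0253
[ 607  386   33   52 1361] tail [0.6018 0.1662] origin [0.6659 0.1729] ang 6.0 len 0.0578 shank 0.0299 head 0.0299
[ 0.43803428 -0.08150649  0.17007068]
shift [ 0.09 -0.05 14.41] turn [ 0.  -0.   0.1] dist 14.4
```

View pics/w10.png

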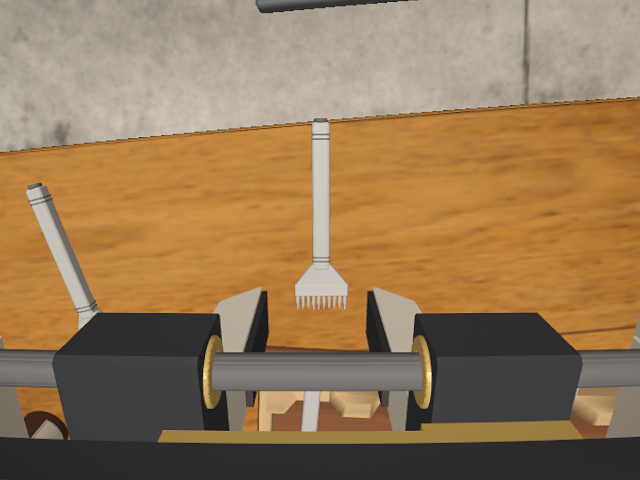

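Iron_10 (ten teeth, head at (321,290)) has its tail at row 118, so the origin is (.435,-.0795).

```bash
python3 -m creep '4 0.3 0.2 5 0 0 -0.5;4 0.3 0.2 9 0 0 -0.5;4 0.3 0.2 12 0 0 -0.5; 4 0.3 0.2 12 0 0 -0.5;4 0.3 0.2 12 0 0 -0.5';python3 -c "
from h import *
go([.435,-.0795,.026],-4.3)"
```

```text
clock: 15.92
position: [0.4352, -0.08, 0.051]
ee_rot: [0.121, 3.139, 0.0]
force: [0.1, 0.6, 0.3]
width: 0.435
gripper_force: 0.0
shift [0.03 0.04 2.5 ] turn [ 0.   0.  -0.1] dist 2.5
```

```bash
python3 -m creep '4 0 0.05 1.5 0 0 0;4 0 0.05 2.5 0 0 0;4 0 0.05 2.5 0 0 0; 0.8 0 0.05 2.5 0 0 0;0.8 0 0.05 2.5 0 0 0' 30;python3 -m creep '0.8 0 0 0 0 0 0;0.8 0 0 0 0 0 0;0.8 0 0 0 0 0 0;0.8 0 0 0 0 0 0' 30;python3 -m creep '0.8 0 0 -3 0 0 0;0.8 0 0 -6 0 0 0;0.8 0 0 -9 0 0 0;0.8 0 0 -10 0 0 0;0.8 0 0 -10 0 0 0';python3 -c "
from h import *
go([*slot(-96),.12],TH)"
```

```text
clock: 16.55
position: [0.4348, -0.0796, 0.0257]
ee_rot: [0.121, 3.138, 0.0]
force: [0.3, 0.6, -0.1]
width: 0.268
gripper_force: 0.0
clock: 17.05
position: [0.4347, -0.0796, 0.0254]
ee_rot: [0.121, 3.139, 0.0]
force: [-0.2, 0.0, 5.4]
width: 0.124
gripper_force: 30.0
clock: 17.68
position: [0.4347, -0.0795, 0.1252]
ee_rot: [0.121, 3.138, 0.0]
force: [0.3, 0.5, -0.9]
width: 0.123
gripper_force: 30.0
shift [-16.82   5.68   0.54] turn [0.  0.  3.9] dist 17.8
```

```bash
python3 -m creep '0.8 -4.7 1.6 0 0 0 1;0.8 -9.4 3.2 0 0 0 2;0.8 -14 4.7 0 0 0 3.9;0.8 -16.8 5.7 0.5 0 0 3.9;0.8 -16.8 5.7 0.5 0 0 3.9';python3 -m creep '0.8 0 0 0 0 0 0;0.8 0 0 0 0 0 0;0.8 0 0 0 0 0 0';python3 -c "
from h import *
go([*slot(-96),.056],TH)"
```

```text
clock: 18.3
position: [0.6072, -0.0346, 0.1176]
ee_rot: [-0.225, -3.131, 0.0]
force: [0.4, -1.0, -1.2]
width: 0.124
gripper_force: 30.0
clock: 18.68
position: [0.6059, -0.0361, 0.1204]
ee_rot: [-0.229, -3.133, -0.0]
force: [0.2, 0.0, -0.9]
width: 0.126
gripper_force: 30.0
shift [-0.08  0.04  6.44] turn [ 0.  -0.  -0.1] dist 6.4
```

```bash
python3 -m creep '0.8 -0.05 0.05 2.5 0 0 0;0.8 -0.05 0.05 4.5 0 0 0;0.8 -0.05 0.05 5.8 0 0 0;0.8 -0.05 0.05 6.2 0 0 0;0.8 -0.05 0.05 6.2 0 0 0';python3 -c "
from h import *
go([*slot(-96),.0555],TH)"
```

```text
clock: 19.3
position: [0.6072, -0.0354, 0.0585]
ee_rot: [0.228, 3.133, 0.0]
force: [0.0, -0.4, -0.6]
width: 0.126
gripper_force: 30.0
shift [ 0.03 -0.05  0.3 ] turn [ 0.  0. -0.] dist 0.3
```

```bash
python3 -m creep '0.8 0 -0.05 0.15 0 0 0;0.8 0 -0.05 0.3 0 0 0;0.8 0 -0.05 0.3 0 0 0'; python3 -m creep '3 0 0 0 0 0 0;3 0 0 0 0 0 0;3 0 0 0 0 0 0;3 0 0 -1 0 0 0;3 0 0 -3 0 0 0'; python3 -m creep '3 0 0 -5 0 0 0;3 0 0 -9 0 0 0;3 0 0 -12 0 0 0;3 0 0 -12 0 0 0;3 0 0 -12 0 0 0';python3 -c "
from h import *
go([.459,-.275,.17],8.5)"
```

```text
clock: 19.68
position: [0.6073, -0.0359, 0.0556]
ee_rot: [0.228, 3.132, 0.0]
force: [-0.4, -0.5, 1.1]
width: 0.126
gripper_force: 30.0
clock: 20.3
position: [0.6064, -0.0358, 0.0855]
ee_rot: [-0.228, -3.132, 0.0]
force: [0.7, -1.1, -0.4]
width: 0.329
gripper_force: 0.0
clock: 20.92
position: [0.6065, -0.0357, 0.205]
ee_rot: [-0.228, -3.133, -0.0]
force: [-0.4, 0.6, -0.2]
width: 0.328
gripper_force: 0.0
shift [ 11.13 -25.81   3.5 ] turn [  0.   -0.  -16.8] dist 28.3
```

```bash
python3 -m creep '4 2.3 -5.2 0 0 0 -3;4 4.6 -10.4 1 0 0 -6;4 6.9 -15.6 2 0 0 -10;4 9.2 -20.8 3 0 0 -14;4 11.1 -25.8 3.5 0 0 -16.8';python3 -m creep '4 0 0 0 0 0 0;4 0 0 0 0 0 0;4 0 0 0 0 0 0';python3 -c "
from h import *
s,i,im=look('w8'); print(s['position']);go([.459,-.275,.026],8.5)"
```

```text
clock: 21.55
position: [0.4575, -0.276, 0.1686]
ee_rot: [0.235, -3.13, -0.002]
force: [0.4, -0.1, 0.1]
width: 0.439
gripper_force: 0.0
clock: 21.92
position: [0.4605, -0.2735, 0.1698]
ee_rot: [0.236, -3.132, -0.001]
force: [-0.1, -0.0, -0.4]
width: 0.435
gripper_force: 0.0
[    0     0   640   143 53344] tail [ 0.2818 -0.1094] origin [ 0.3461 -0.1154] ang -5.3 len 0.1244 shank 0.3435 head 0.3202
[ 411    0  151   28 1790] tail [ 0.304  -0.1411] origin [ 0.3077 -0.2055] ang -86.7 len 0.0968 shank 0.0112 head 0.0056
[   0   99  126   99 2072] tail [ 0.4171 -0.4997] origin [ 0.4388 -0.439 ] ang 70.3 len 0.0951 shank 0.0388 head 0.0382
[ 297  125   42  184 3564] tail [ 0.3944 -0.2835] origin [ 0.4582 -0.274 ] ang 8.5 len 0.1344 shank 0.0117 head 0.0308
[ 214  288   47   64 1832] tail [ 0.5168 -0.3223] origin [ 0.5812 -0.3254] ang -2.8 len 0.0592 shank 0.0321 head 0.0243
[ 374  288   47   64 1835] tail [ 0.5    -0.2113] origin [ 0.5605 -0.1891] ang 20.2 len 0.0593 shank 0.0324 head 0.0245
[   0  358   56   26 1212] tail [ 0.6164 -0.4675] origin [ 0.6305 -0.5304] ang -77.4 len 0.0512 shank 0.0254 head 0.0236
[ 579  358   61   28 1571] tail [0.5462 0.0129] origin [ 0.5557 -0.0509] ang -81.6 len 0.055 shank 0.0259 head 0.0258
[ 212  361  211   29 5863] tail [ 0.5742 -0.171 ] origin [ 0.5839 -0.2348] ang -81.4 len 0.17 shank 0.0259 head 0.0265
[   0  387   28   51 1077] tail [ 0.6402 -0.5088] origin [ 0.7047 -0.5099] ang -1.0 len 0.056 shank 0.0252 head 0.0252
[ 579  386   61   53 2404] tail [0.5893 0.0336] origin [ 0.6012 -0.0298] ang -79.3 len 0.058 shank 0.055 head 0.0541
[ 0.46046387 -0.27349101  0.16980913]
shift [ 0.17 -0.13 14.39] turn [ 0.  -0.   0.1] dist 14.4
```

View pics/w8.png

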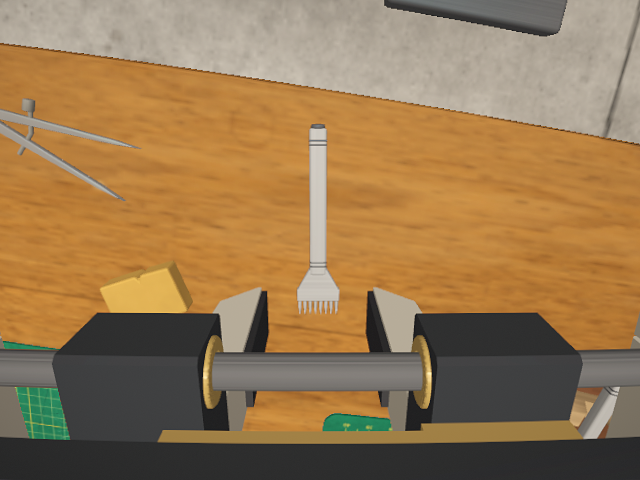

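Iron_8 (eight teeth, head at (318,290)) is straight under the gripper, with its origin at about (.4607,-.2736). The wax at (145,290) is clear of the fingers.

```bash
python3 -m creep '4 0 0 5 0 0 0;4 0 0 9 0 0 0;4 0 0 12 0 0 0; 4 0 0 12 0 0 0;4 0 0 12 0 0 0';python3 -c "
from h import *
go([.4603,-.2736,.026],8.5)"
```

```text
clock: 22.6
position: [0.4606, -0.2749, 0.0512]
ee_rot: [-0.233, 3.132, -0.001]
force: [1.4, 0.1, 0.2]
width: 0.435
gripper_force: 0.0
shift [0.02 0.13 2.52] turn [-0.   0.1  0. ] dist 2.5
```

```bash
python3 -m creep '4 0 0.13 1.5 0 0 0;4 0 0.13 2.5 0 0 0;4 0 0.13 2.5 0 0 0; 0.8 0 0.13 2.5 0 0 0;0.8 0 0.13 2.5 0 0 0' 30;python3 -m creep '0.8 0 0 0 0 0 0;0.8 0 0 0 0 0 0;0.8 0 0 0 0 0 0;0.8 0 0 0 0 0 0' 30;python3 -m creep '0.8 0 0 -3 0 0 0;0.8 0 0 -6 0 0 0;0.8 0 0 -9 0 0 0;0.8 0 0 -12 0 0 0;0.8 0 0 -15 0 0 0';python3 -c "
from h import *
go([*slot(-32),.15],TH)"
```

```text
clock: 23.22
position: [0.4597, -0.2739, 0.0255]
ee_rot: [-0.232, 3.133, -0.0]
force: [-0.5, -0.7, -0.0]
width: 0.267
gripper_force: 0.0
clock: 23.72
position: [0.4596, -0.2738, 0.0254]
ee_rot: [-0.232, 3.133, -0.0]
force: [-0.3, 1.1, 4.1]
width: 0.121
gripper_force: 30.0
clock: 24.35
position: [0.4592, -0.2735, 0.176]
ee_rot: [0.232, -3.133, -0.0]
force: [0.4, 0.3, -0.3]
width: 0.122
gripper_force: 30.0
shift [-19.94  27.47   2.6 ] turn [ 0.  -0.  16.8] dist 34.0
```

```bash
python3 -m creep '0.8 -3.5 4.8 0 0 0 3.5;0.8 -7 9.6 0 0 0 7;0.8 -10.5 14.4 0 0 0 10.5;0.8 -14 19.2 0 0 0 14;0.8 -17.2 23.8 1 0 0 16.8';python3 -m creep '0.8 0 0 0 0 0 0;0.8 0 0 0 0 0 0;0.8 0 0 0 0 0 0';python3 -c "
from h import *
go([*slot(-32),.12],TH)"
```

```text
clock: 24.98
position: [0.5957, -0.011, 0.1655]
ee_rot: [0.23, 3.132, 0.0]
force: [0.4, -0.2, -0.7]
width: 0.126
gripper_force: 30.0
clock: 25.35
position: [0.5941, -0.0148, 0.1654]
ee_rot: [-0.232, -3.133, 0.001]
force: [-0.3, -0.7, -1.0]
width: 0.122
gripper_force: 30.0
shift [-1.54  4.51  4.53] turn [-0.  -0.  -0.2] dist 6.6
```

```bash
python3 -m creep '0.8 -0.7 2.2 0 0 0 0;0.8 -1.5 4.5 1 0 0 0;0.8 -1.5 4.5 4 0 0 0;0.8 -1.5 4.5 4.5 0 0 0;0.8 -1.5 4.5 4.5 0 0 0';python3 -m creep '0.8 0 0 0 0 0 0;0.8 0 0 0 0 0 0;0.8 0 0 0 0 0 0';python3 -c "
from h import *
go([*slot(-32),.0555],TH)"
```

```text
clock: 25.98
position: [0.616, 0.0297, 0.12]
ee_rot: [-0.228, -3.133, 0.0]
force: [0.5, 0.1, -0.1]
width: 0.122
gripper_force: 30.0
clock: 26.35
position: [0.6162, 0.0293, 0.1208]
ee_rot: [0.228, 3.132, 0.0]
force: [-0.1, -0.2, -2.0]
width: 0.127
gripper_force: 30.0
shift [ 0.   -0.18  6.53] turn [ 0.  0. -0.] dist 6.5
```

```bash
python3 -m creep '0.8 0 -0.15 2.5 0 0 0;0.8 0 -0.15 4.5 0 0 0;0.8 0 -0.15 5.8 0 0 0;0.8 0 -0.15 6.2 0 0 0;0.8 0 -0.15 6.2 0 0 0';python3 -c "
from h import *
go([*slot(-32),.0555],TH)"
```

```text
clock: 26.98
position: [0.6159, 0.0279, 0.0585]
ee_rot: [0.228, 3.133, 0.0]
force: [0.6, -0.8, 0.1]
width: 0.127
gripper_force: 30.0
shift [-0.01 -0.03  0.3 ] turn [ 0.  0. -0.] dist 0.3
```

Then lower the last bit, release, rise, and back off to view the row.

```bash
python3 -m creep '0.8 0 -0.03 0.15 0 0 0;0.8 0 -0.03 0.3 0 0 0;0.8 0 -0.03 0.3 0 0 0'; python3 -m creep '3 0 0 0 0 0 0;3 0 0 0 0 0 0;3 0 0 0 0 0 0;3 0 0 -1 0 0 0;3 0 0 -3 0 0 0'; python3 -m creep '3 0 0 -6 0 0 0;3 0 0 -10 0 0 0;3 0 0 -14 0 0 0;3 0 0 -18 0 0 0;3 0 0 -20 0 0 0';python3 -m creep '3 -2 2.5 0 0 0 0;3 -4 2.5 0 0 0 0;3 -5 2.5 0 0 0 0;3 -5 2.5 0 0 0 0;3 -5 2.5 0 0 0 0'
python3 - <<'E'
from h import *
s,i,im=look("fin",z=.04)
si=vision.get_image("side")[190:345,225:385,::-1]; cv2.imwrite("pics/fs.png",cv2.resize(si,(640,600),interpolation=cv2.INTER_CUBIC))
for y in(160,96,32,-32,-96,-160): print(y,slot(y).round(4))
E
```

```text
clock: 27.35
position: [0.6159, 0.0276, 0.0555]
ee_rot: [0.228, 3.133, 0.0]
force: [0.4, 0.7, -0.2]
width: 0.122
gripper_force: 30.0
clock: 27.98
position: [0.6152, 0.0275, 0.0855]
ee_rot: [-0.228, -3.132, 0.0]
force: [-0.1, -0.0, -0.8]
width: 0.327
gripper_force: 0.0
clock: 28.6
position: [0.6163, 0.0274, 0.2886]
ee_rot: [0.228, 3.13, 0.001]
force: [-0.2, -0.2, -0.5]
width: 0.324
gripper_force: 0.0
clock: 29.22
position: [0.6682, 0.0447, 0.2854]
ee_rot: [-0.229, -3.133, -0.0]
force: [-0.6, 0.1, -0.2]
width: 0.328
gripper_force: 0.0
[ 493   57   29  155 2288] tail [0.5742 0.2238] origin [0.638  0.2147] ang -8.1 len 0.1324 shank 0.0148 head 0.0141
[ 122   61   53  159 3176] tail [ 0.5318 -0.0896] origin [ 0.5954 -0.0998] ang -9.1 len 0.1364 shank 0.0145 head 0.0485
[ 199   60   44  160 2988] tail [ 0.5412 -0.0261] origin [ 0.6051 -0.0351] ang -8.0 len 0.1366 shank 0.0132 head 0.0395
[ 273   60   35  161 2691] tail [0.5509 0.0366] origin [0.6147 0.0273] ang -8.3 len 0.137 shank 0.0121 head 0.0309
[ 347   61   28  160 2447] tail [0.5608 0.0997] origin [0.6246 0.0901] ang -8.5 len 0.1363
[... 269 characters left out ...]
7   65 1652] tail [ 0.7473 -0.0313] origin [ 0.8109 -0.0421] ang -9.7 len 0.0716 shank 0.0455 head 0.0232
[   0  353   81   35 2556] tail [ 0.8012 -0.3219] origin [ 0.8114 -0.2582] ang 80.9 len 0.095 shank 0.042 head 0.0415
[ 553  353   87   85 4143] tail [0.8892 0.2626] origin [0.8974 0.3266] ang 82.7 len 0.1185 shank 0.1088 head 0.1112
[ 237  356  161   75 6843] tail [0.7981 0.0719] origin [0.8312 0.0165] ang -59.1 len 0.1784 shank 0.0867 head 0.0575
[   0  386   28   52 1100] tail [ 0.8244 -0.3169] origin [ 0.8859 -0.3364] ang -17.5 len 0.0731 shank 0.0326 head 0.0327
160 [0.6437 0.2175]
96 [0.6345 0.1542]
32 [0.6252 0.0909]
-32 [0.616  0.0275]
-96 [ 0.6067 -0.0358]
-160 [ 0.5975 -0.0991]
```

View pics/fin.png

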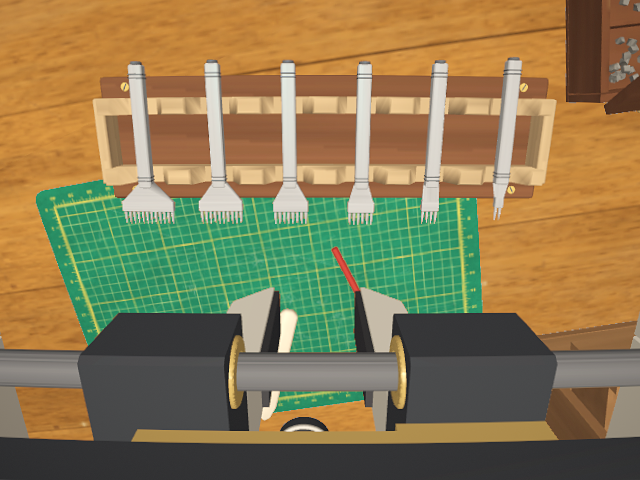

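View pics/fs.png

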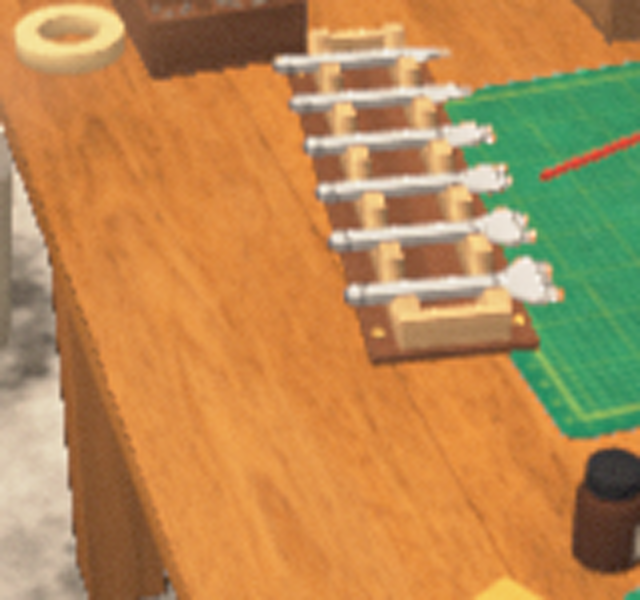

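The final wrist view shows the row 12-10-8-6-4-2 from left (138,140) to right (510,140). All six lie parallel, evenly spaced and within about 2 mm of their slots, and the two end irons have not moved.

```bash
python3 -c "
from cell import job; print(job.sign_off())"
```

```text
the job is handed in; nothing more can be done
None
```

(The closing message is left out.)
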